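Engage the hand knob of the board stage

TASK

On the board stage, slide the orange shutter grip all the way to its end stop so that the brass drive socket is uncovered. Then take the yellow hand knob out of its parking ring, turn it until its four splines mesh with the cross-shaped socket and press it fully home against the spring. Finish while still gripping the knob and pressing it home (the spring lifts it as soon as you let go), and leave the dish, the jar and the brush where they are.

Things in the scene. Friction and masses are not known exactly. Their poses are not given: they have to be found in the camera images.
- stage: Fixed aluminium base plate, 20 mm thick, x -50..180, y -150..50 mm in its frame; origin at table level under the socket axis, z up. A green circuit board in grey jaws (top 40 mm above the table) lies on its +x part. Two dark rails, top 53 mm above the table, 6 mm thick, run along y at x = -37 and +37 mm. The shutter slides over them towards the stage's -y.
- hub: Square brass hub, 44 x 44 x 32 mm, fixed on the stage, cannot turn; its yaw varies. Origin: centre of its underside, 20 mm above the table, z up. Socket in its top: two crossing slots along its own x and y (parallel to its sides), each 32 x 8 mm, with a 13 mm square bore in the middle, 29 mm deep. The knob fits in four yaws: knob x along hub +x, -x, +y or -y.
- socket_mouth (a point): Centre of the socket at the hub's top face, 52 mm above the table, on the socket axis.
- shutter (a joint): Travel of the shutter (m): 0 to 0.075. It starts between 0 and 0.012, covering the socket; at 0.075 it stands at its end stop and the socket is clear. It moves along the stage's -y, stays where it is left and takes about 2 N to move.
- shutter_grip (a point): Centre of the top of the orange grip on the steel shutter plate, 87 mm above the table. Grip: 24 mm along stage x, 14 mm along stage y, 30 mm tall. Plate: 80 mm (stage x) by 56 mm (stage y), 3 mm thick, top 57 mm above the table; its centre lies 12 mm to stage +y of the grip and is over the socket at joint 0.
- plunger (a joint): Spring plunger at the bottom of the socket (m): 0 when up, 0.006 when the knob is fully home (end of travel 0.0075). Its top lies 16 mm below the mouth at 0. Its spring pushes up with 4 N at 0 and 8 N at 0.006.
- knob: Hand knob, 60 mm tall, about 120 g, loose, upright in the parking ring at any yaw. Origin at the stem's lower tip, z up its axis. From the tip: round-nosed pilot, 11 mm diameter, to 8 mm; steel splines from 8 to 22 mm (two crossing ribs along its own x and y, 30 mm across, 6 mm thick, rounded lower edges); dark collar, 42 mm diameter, 22 to 28 mm; yellow head, 28 to 60 mm.
- knob_shoulder (a point): Point on the knob's axis at the underside of its collar, 22 mm above the stem's tip. It meets socket_mouth when the knob is fully home.
- knob_head (a point): Centre of the top of the knob's yellow cross-shaped head, 60 mm above the stem's tip. The head is 32 mm tall; its four lobes lie along the knob's own x and y, in line with the ribs below: 40 mm from end to end, 20 mm wide, with flat ends, so facing lobe ends can be gripped from above.
- ring: Grey parking ring, fixed on the table, outer diameter 60 mm, inner diameter 35 mm, 26 mm high; origin at the centre of its underside. The knob's stem hangs in it with the collar resting on its rim (stem tip 4 mm above the table).
- dish: White plastic parts dish, 80 x 60 x 18 mm, loose, to be left alone. Origin at the centre of its underside. Dish and ring may swap places.
- jar: Amber jar with black cap, 48 mm diameter, 50 mm high, loose, to be left alone. Origin at the centre of its underside.
- brush: Brush lying on the table, about 150 mm long, loose, to be left alone. Origin under its middle, length along its own x.
Things that resemble listed ones, but are neither listed nor needed, are in the scene too. Leave any blue or red look-alike of the knob alone.

How it is judged (in metres and radians):
On the way, in this order (a step that is already met when the one before it is completed fails the run):
1. the shutter is slid to its end stop (within 3 mm) (value of joint shutter above 0.072 m), for 0.2 s.
2. the knob is meshed in the socket, its shoulder within 2.5 mm of the hub's face, the plunger pressed (z of knob_shoulder in the frame of socket_mouth below 0.0025 m and horizontal distance between knob_shoulder and socket_mouth below 0.003 m and value of joint plunger above 0.003 m), for 0.3 s.
At the end, for the whole second after the job is handed in: Shutter within 5 mm of its end stop; knob upright (0.1 rad), meshed (0.2 rad), centred (3 mm), shoulder at most 2.5 mm above the hub face; plunger at least 3 mm down with over 3 N; gripper still on the knob (over 2 N); at rest; dish, jar, brush not moved over 30 mm (all of step 2 and value of joint shutter above 0.07 m and angle between knob's own z axis and vertical below 0.1 rad and (angle between the x axis of knob and the x axis of hub, either way round below 0.2 rad or angle between the x axis of knob and the x axis of hub, either way round above 1.37 rad) and contact force between knob and plunger above 3 N and contact force between the fingers and knob above 2 N and linear speed of knob below 0.02 m/s); the arm keeps its last pose, push and grip.
It fails at once if the dish, the jar or the brush is moved more than 30 mm (distance of any of dish, jar, brush from where it was at the start of the episode above 0.03 m).
It also fails if it takes over 51 s, if anything falls off the work surface, if the arm or the gripper's body presses on something with over 40 N, if the wrist force passes 120 N, or if a joint passes its speed limit or range.

ROBOT

A 6-joint arm with a two-finger parallel gripper is mounted at the origin on the work surface. World frame = base frame: x ahead of the robot, y to its left, z up, the work surface at z = 0. Lengths are in mm, angles in rad, forces in N, time in s.
With the tool pointing down it reaches from about 350 to 975 mm from the base axis. Payload 7.1 kg.
Tool frame: the origin (TCP) lies midway between the tips of the shut fingers; the grasp point (between the pads) lies 19 mm behind it (ctrl.grip_depth is the distance from the TCP to the grasp point, in mm); z points along the fingers, y is the line along which they close (so a half turn about z gives the same grasp; the last joint's range is limited). The gripper opens to 88 mm and grips with 3 to 60 N. Pads are 20 mm wide; open, the fingers measure 115 mm over their backs; the gripper's body (75 mm by 178 mm) begins 61 mm behind the grasp point.
Start: joints at [1.297, 0.423, 1.63, -0, 1.089, -0.019], TCP at [157.501, 604.813, 222.675] pointing down, gripper open.
Joint ranges: [-3, 3], [-0.9, 2.11], [0.09, 2.58], [-1.31, 4.45], [0.11, 2.69], [-2.54, 2.54]. Speed limits (rad/s): [2.39, 2.39, 3.01, 3.14, 3.14, 3.14].

INTERFACE

Orientations are given as a rotation vector (axis times angle).
In Python, from workcell import ctrl, cams gives the robot as it stands.
- The arm moves only by the tool move_arm, never from a script. Its argument "steps" is a list of rows, each a list of 3 entries, a list of its own where there are three numbers: the shift along the tool's x, y, z in units of 25 mm (1.0 is 25 mm), then the turn about the tool's z in units of 5 degrees (1.0 is 5 degrees), then the closure, from 0 (fully open) to 1 (shut). A call has 1 to 20 rows; each row shifts and turns the commanded pose from where the row before left it, along the tool's axes as they then stand; what a row does not reach is not made up. A row lasts 1/12 s, in which the tool goes at most 41.7 mm and 7.16 degrees, less where a joint would pass 70% of its speed; a pose out of reach is approached as far as the arm can. A call is refused whole if a number of a shift passes 1 or a number of a turn 1, either way. A call with a gripper value outside its range is refused whole. The fingers move at their own pace and stop on an object; the grip force is fixed at half the most. Time passes only in rows, so rows that do not move let the fingers close. It gives the time, the measured TCP pose, the force, the opening and the grip force at its end, in the units of the state.
- ctrl.get_obs(): the state, without advancing time (a new reading comes with each control period).
- cams.get_image(name): name is "side" or "top"; returns a dict with "image" (480x640x3 uint8, red, green, blue), "camera_matrix" (3x3 intrinsics, pixels), "k1" (the pictures are not rectified: a ray, as slopes to the right and down, at radius r is drawn at 1 + k1 r^2 times it, then the intrinsics apply), "xyz" and "rotation" of the camera in the world. Camera axes: x right, y down, z forward; pixel columns grow to the right and rows downward; lengths in mm; the calibration is good to about 2 mm. A picture is of the moment at which its call begins. There is no depth.
- ctrl.close_job(): hands the job in; it is judged then, once.
Trained networks look in the newest picture that a camera, given by its name, has taken for a name from the list of things; names that differ only in an ending like _2 or _b are one class to them, and where a whole thing is asked for, a point or a joint stands for the part that bears it (a point fixed in the world has none). Each returns a list of dicts, best first, with "p" (0 to 1); they miss things now and then, are a little off and sometimes report something else, mostly with a low value. They report only what shows in the picture. A call takes as long as a camera call. They do not tell look-alikes from the thing itself.
- cams.boxes_of(camera, thing): "rect" ([centre column, centre row, width, height] in pixels, round what is visible of it).
- cams.cut_out(camera, thing): "pixels" (480x640 bool, what is visible of it) and "rect" ([centre column, centre row, width, height] in pixels, round what is visible of it).
The state is a dict: "t": time; "qpos": joint angles; "qvel": joint speeds; "joint_torque": joint torques, N m; "ee_pos": TCP position; "orientation": TCP orientation; "ft_force": force on the tool from outside, world axes, zero at the start; "moment": the same for the moment, N m; "width": finger opening in mm; "grasp_force": force on a finger pad.
Only numpy, scipy, OpenCV 4.12 (cv2) and the standard library are available. Lean on these libraries where they do the work, as an engineer would, in place of code of your own. Each camera call takes 0.05 s, during which the arm holds its last target. There are 200 camera calls.

## Working session

There is one attempt and no reset: what is moved stays moved. The work goes in short steps, Python scripts to look and compute and a tool call to move; the robot and the scene stay as the last step left them, time stands still between calls to the robot, and variables do not carry over. Pictures are saved under pics/ and viewed, at most 10 in all, crops included, and the job is handed in when it is done.

Besides the shell and the picture viewer there is one more tool, called as a command line: name --argument value ..., lists and objects as JSON in quotes. move_arm: Moves the arm, as the interface text tells. Its arguments: {"type":"object","properties":{"steps":{"type":"array"}},"required":["steps"]}

```bash
mkdir -p pics; cat > h.py <<'E'
import numpy as np, cv2
from workcell import ctrl, cams
def ray(im,uv):
    K=np.array(im["camera_matrix"]);k1=im["k1"]
    d=(np.array(uv,float)-K[:2,2])/[K[0,0],K[1,1]]
    s=d.copy()
    for _ in range(20): s=d/(1+k1*(s@s))
    return np.array(im["rotation"])@np.r_[s,1]
def at(im,uv,z):
    r=ray(im,uv);o=np.array(im["xyz"]);return (o+r*(z-o[2])/r[2])[:2]
def px(im,p):
    c=np.array(im["rotation"]).T@(np.array(p,float)-im["xyz"]);s=c[:2]/c[2]
    s=s*(1+im["k1"]*(s@s));K=np.array(im["camera_matrix"]);return s*[K[0,0],K[1,1]]+K[:2,2]
E
python3 - <<'E'
from h import *
np.set_printoptions(precision=1,suppress=True)
for c in("top","side"):
    im=cams.get_image(c);cv2.imwrite(f"pics/{c}0.png",im["image"][:,:,::-1])
    print(c,im["xyz"],im["rotation"],im["camera_matrix"][0][0],im["k1"])
    for n in("shutter_grip","knob","ring","hub","stage","dish","jar","brush"):
        print(n,[(round(d["p"],2),np.array(d["rect"])) for d in cams.boxes_of(c,n)[:4]])
print(ctrl.get_obs())
E
```

```text
top [ 439.9  -14.1 1201.6] [-2.2  2.2 -0.1] 553.1292386056981 -0.029838759393168806
shutter_grip [(0.85, array([314.4, 271.8,  33.4,  46.4]))]
knob [(0.96, array([156.6, 317.1,  23.1,  20.6])), (0.78, array([186.9, 269.3,  23.1,  16.6])), (0.62, array([234.1, 251.3,  17.5,  16.7]))]
ring [(0.72, array([479. , 293.1,  24.2,  24. ])), (0.66, array([194.6, 267.5,  29.3,  18.7]))]
hub []
stage [(0.69, array([323.6, 236.4, 111.2, 121.1]))]
dish [(0.87, array([203.7, 200.6,  37.6,  43.7]))]
jar [(0.76, array([477.6, 293.6,  27.9,  23.1]))]
brush [(0.69, array([119.1, 246.1,  29. ,  67.5])), (0.39, array([188.8, 268.5,  19.9,  21.8])), (0.23, array([314.6, 269.4,  35.8,  44.7]))]
side [359.7 680.9 632.9] [-0.4  2.7 -1.3] 436.83760165712494 -0.00035734289212604586
shutter_grip [(0.7, array([342.5, 245.9,  44.7,  29.1]))]
knob [(0.71, array([357. , 396.3,  33. ,  38.2])), (0.7, array([304.6, 345.9,  25.1,  35.5])), (0.58, array([301.8, 305.8,  24.2,  31.1]))]
ring [(0.64, array([308.4, 362.4,  31.1,  31.7])), (0.63, array([343. , 263.9,  24.8,  19.1])), (0.21, array([340.7, 243.5,  39. ,  25.6]))]
hub [(0.87, array([343.4, 263.5,  26. ,  17.4])), (0.55, array([340.6, 244.1,  38.9,  30. ]))]
stage [(0.71, array([312.6, 250.2, 112.3,  71.3]))]
dish [(0.97, array([232.1, 332.6,  50.6,  35.8]))]
jar [(0.82, array([387.4, 183.5,  20.5,  28.8]))]
brush [(0.74, array([248.3, 431.8, 102.7,  37.1])), (0.39, array([311.9, 247.2, 111.2,  74.6]))]
{'t': 0.9, 'qpos': array([ 1.3,  0.4,  1.6,  0. ,  1.1, -0. ]), 'qvel': array([ 0.,  0.,  0.,  0., -0., -0.]), 'joint_torque': array([  0. , -54.5, -27.4,   0.1,   0. ,  -0. ]), 'ee_pos': array([157.5, 604.8, 222.7]), 'orientation': array([-0.4, -3.1, -0. ]), 'ft_force': array([1. , 0.3, 0.2]), 'moment': array([ 0., -0.,  0.]), 'grasp_force': 0.0, 'width': 87.8579375424515}
```

View pics/top0.png

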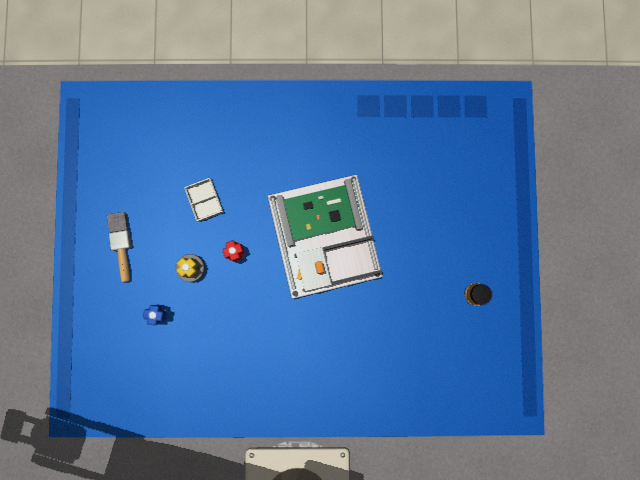

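View pics/side0.png

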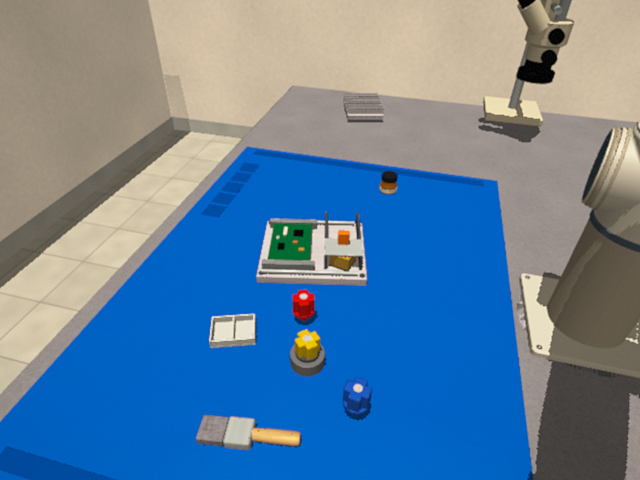

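```bash
sed -i 's/^def ray/_gi=cams.get_image\ndef get(n):\n    im=dict(_gi(n));im["rotation"]=cv2.Rodrigues(np.array(im["rotation"],float))[0];return im\ndef ray/' h.py
python3 - <<'E'
from h import *
np.set_printoptions(precision=2,suppress=True)
T=get("top")
sg=cams.cut_out("top","stage")[0]; print(sg["p"])
c,s,a=cv2.minAreaRect(np.argwhere(sg["pixels"])[:,::-1].astype(np.float32));b=cv2.boxPoints((c,s,a))
w=np.array([at(T,p,20) for p in b]);print(w,w.mean(0))
S=get("side")
print("grip",at(T,(320,267.5),87),"knob",at(T,(187,267),64),"side grip",at(S,(343,232),87),"side knob", at(S,(308,339),64))
A=cv2.resize(T["image"][225:305,145:245],(800,640))[:,:,::-1]
t=T["image"];B=cv2.resize(t[225:305,280:390],None,fx=5,fy=5,interpolation=2);C=cv2.resize(t[245:290,165:210],None,fx=5,fy=5,interpolation=2)
s=S["image"];D=cv2.resize(s[320:380,280:340],None,fx=3.5,fy=3.5,interpolation=2);E=cv2.resize(s[210:290,260:375],None,fx=4.5,fy=2.35,interpolation=2)
o=np.zeros((600,780,3),np.uint8);o[:400,:550]=B;o[:225,555:780]=C;o[230:440,555:765]=D;o[405:405+188,:518]=E[:188,:518]
cv2.imwrite("pics/crop1.png",o[:,:,::-1])
E
```

```text
0.84
[[ 646.48   65.36]
 [ 693.93 -133.7 ]
 [ 468.56 -184.  ]
 [ 422.91   12.33]] [557.97 -60.  ]
grip [486.27 -48.01] knob [489.04 224.81] side grip [487.67 -44.97] side knob [486.43 229.44]
```

View pics/crop1.png

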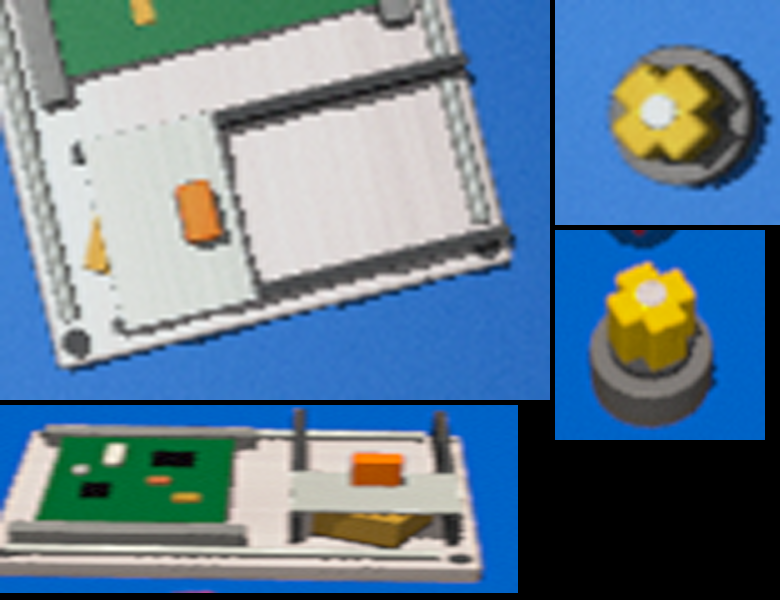

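The candidates are yellow (187,267) in the grey ring, red (234,251) and blue (155,315). Only the yellow one is in the ring with a yellow head, and the crop confirms it. The orange grip is at top (320,267).

```bash
cat >> h.py <<'E'
def plan(target,yaw_y):
    """yaw_y: wanted world angle (rad) of tool y, mod pi. prints turn first, then shift, in move units"""
    o=ctrl.get_obs();R=cv2.Rodrigues(np.array(o["orientation"],float))[0]
    cur=np.arctan2(R[1,1],R[0,1]);d=(yaw_y-cur+np.pi/2)%np.pi-np.pi/2
    Rn=R@cv2.Rodrigues(np.array([0,0,-d]))[0]
    sh=Rn.T@(np.array(target,float)-o["ee_pos"])/25
    print("t",o["t"],"pos",o["ee_pos"],"q6",o["qpos"][5],"tilt",R[2,2]);print("turn units",-np.degrees(d)/5,"shift units after turn",sh)
E
python3 - <<'E'
from h import *
np.set_printoptions(precision=2,suppress=True)
st=0.229;print("above grip");plan((487,-46.5,130),st+np.pi/2)
# knob head segmentation: yellow
for n,z in(("top",64),("side",64)):
    I=get(n);hsv=cv2.cvtColor(I["image"],cv2.COLOR_RGB2HSV)
    d=[x for x in cams.boxes_of(n,"knob")];
    print(n,px(I,(488,227,64)))
    m=(hsv[:,:,0]>18)&(hsv[:,:,0]<35)&(hsv[:,:,1]>120)
    u,v=px(I,(488,227,64));M=np.zeros_like(m);u,v=int(u),int(v);M[v-20:v+25,u-20:u+20]=m[v-20:v+25,u-20:u+20]
    w=(hsv[:,:,1]<60)&(hsv[:,:,2]>170);W=np.zeros_like(w);W[v-12:v+12,u-12:u+12]=w[v-12:v+12,u-12:u+12]
    p=np.argwhere(W)[:,::-1].mean(0);print("white cap px",W.sum(),p,"->",at(I,p,64))
E
```

```text
above grip
t 1.05 pos [157.47 604.83 222.7 ] q6 -0.01900014297852819 tilt -0.9999999987444185
turn units -5.543419337735203 shift units after turn [ -6.92 -28.37   3.71]
top [185.93 267.51]
white cap px 38 [185.08 266.95] -> [489.15 228.77]
side [307.49 337.68]
white cap px 37 [307.05 337.57] -> [488.75 226.97]
```

move_arm --steps '[[[0, 0, 0], -0.924, 0], [[0, 0, 0], -0.924, 0], [[0, 0, 0], -0.924, 0], [[0, 0, 0], -0.924, 0], [[0, 0, 0], -0.924, 0], [[0, 0, 0], -0.924, 0], [[-0.24, -0.98, 0], 0, 0], [[-0.24, -0.98, 0], 0, 0], [[-0.24, -0.98, 0], 0, 0], [[-0.24, -0.98, 0], 0, 0], [[-0.24, -0.98, 0], 0, 0], [[-0.24, -0.98, 0], 0, 0], [[-0.24, -0.98, 0], 0, 0], [[-0.24, -0.98, 0], 0, 0], [[-0.24, -0.98, 0], 0, 0], [[-0.24, -0.98, 0], 0, 0], [[-0.24, -0.98, 0], 0, 0], [[-0.24, -0.98, 0], 0, 0], [[-0.24, -0.98, 0], 0, 0], [[-0.24, -0.98, 0], 0, 0]]'

```text
t: 2.92
ee_pos: [317.6, 288.8, 222.9]
orientation: [-0.359, 3.121, 0.0]
ft_force: [0.6, -0.0, -0.6]
width: 87.8
grasp_force: 0.0
```

move_arm --steps '[[[-0.24, -0.98, 0.1], 0, 0], [[-0.24, -0.98, 0.1], 0, 0], [[-0.24, -0.98, 0.1], 0, 0], [[-0.24, -0.98, 0.1], 0, 0], [[-0.24, -0.98, 0.1], 0, 0], [[-0.24, -0.98, 0.1], 0, 0], [[-0.24, -0.98, 0.1], 0, 0], [[-0.24, -0.98, 0.1], 0, 0], [[-0.24, -0.98, 0.1], 0, 0], [[-0.24, -0.98, 0.1], 0, 0], [[-0.24, -0.98, 0.1], 0, 0], [[-0.24, -0.98, 0.1], 0, 0], [[-0.24, -0.98, 0.1], 0, 0], [[0, 0, 0], 0, 0], [[0, 0, 0], 0, 0], [[0, 0, 0], 0, 0]]'

```text
t: 4.25
ee_pos: [465.0, -2.4, 190.1]
orientation: [0.358, -3.121, -0.0]
ft_force: [-0.4, 0.4, 0.0]
width: 87.8
grasp_force: 0.0
```

```bash
python3 - <<'E'
from h import *
np.set_printoptions(precision=2,suppress=True)
plan((487,-46.5,63),0.229+np.pi/2)
E
```

```text
t 4.25 pos [465.    -2.36 190.14] q6 -1.830194508526459 tilt -0.9999998671240812
turn units -0.006475718264424517 shift units after turn [-0.46 -1.92  5.08]
```

move_arm --steps '[[[-0.23, -0.96, 0.5], 0, 0], [[-0.23, -0.96, 0.5], 0, 0], [[0, 0, 0.8], 0, 0], [[0, 0, 0.8], 0, 0], [[0, 0, 0.8], 0, 0], [[0, 0, 0.8], 0, 0], [[0, 0, 0.6], 0, 0], [[0, 0, 0.3], 0, 0], [[0, 0, 0], 0, 1], [[0, 0, 0], 0, 1], [[0, 0, 0], 0, 1], [[0, 0, 0], 0, 1], [[0, 0, 0], 0, 1], [[0, 0, 0], 0, 1], [[0, 0, 0], 0, 1], [[0, 0, 0], 0, 1], [[0, 0, 0], 0, 1], [[0, 0, 0], 0, 1]]'

```text
t: 5.75
ee_pos: [487.5, -46.8, 62.7]
orientation: [0.359, -3.121, 0.0]
ft_force: [-0.1, 1.3, -0.4]
width: 24.8
grasp_force: 0.0
```

move_arm --steps '[[[0, 0, 0], 0, 1], [[0, 0, 0], 0, 1], [[0, 0, 0], 0, 1]]'

```text
t: 6.0
ee_pos: [487.5, -46.8, 62.6]
orientation: [0.359, -3.121, 0.0]
ft_force: [-0.3, -0.9, 0.8]
width: 14.1
grasp_force: 30.0
```

move_arm --steps '[[[0, -0.4, 0], 0, 1], [[0, -0.5, 0], 0, 1], [[0, -0.5, 0], 0, 1], [[0, -0.5, 0], 0, 1], [[0, -0.4, 0], 0, 1], [[0, -0.1, 0], 0, 1], [[0, 0, 0], 0, 1], [[0, 0, 0], 0, 1]]'

```text
t: 6.67
ee_pos: [501.5, -106.0, 62.7]
orientation: [-0.358, 3.12, -0.001]
ft_force: [2.2, -1.2, -3.6]
width: 14.0
grasp_force: 30.0
```

move_arm --steps '[[[0, -0.08, 0], 0, 1], [[0, -0.08, 0], 0, 1], [[0, 0, 0], 0, 1], [[0, 0, 0], 0, 1]]'

```text
t: 7.0
ee_pos: [502.2, -108.9, 62.7]
orientation: [-0.359, 3.121, -0.0]
ft_force: [1.9, 1.5, -4.2]
width: 13.6
grasp_force: 30.0
```

move_arm --steps '[[[0, -0.08, 0], 0, 1], [[0, -0.08, 0], 0, 1], [[0, 0, 0], 0, 1], [[0, 0, 0], 0, 1]]'

```text
t: 7.33
ee_pos: [502.6, -111.1, 62.6]
orientation: [0.357, -3.12, -0.004]
ft_force: [3.1, 13.8, -1.0]
width: 13.8
grasp_force: 30.0
```

move_arm --steps '[[[0, -0.08, 0], 0, 1], [[0, -0.04, 0], 0, 1], [[0, 0, 0], 0, 1], [[0, 0, 0], 0, 1]]'

```text
t: 7.67
ee_pos: [502.6, -111.3, 62.5]
orientation: [0.356, -3.119, -0.011]
ft_force: [3.7, 31.2, 3.0]
width: 13.6
grasp_force: 30.0
```

move_arm --steps '[[[0, 0.1, 0], 0, 1], [[0, 0, 0], 0, 0.6], [[0, 0, 0], 0, 0.6], [[0, 0, 0], 0, 0.6], [[0, 0, 0], 0, 0.6], [[0, 0, 0], 0, 0.6], [[0, 0, -0.5], 0, 0.5], [[0, 0, -1], 0, 0.3], [[0, 0, -1], 0, 0], [[0, 0, -1], 0, 0], [[0, 0, -1], 0, 0], [[0, 0, -1], 0, 0], [[0, 1, 0], 0, 0], [[0, 1, 0], 0, 0], [[0, 1, 0], 0, 0], [[0, 1, 0], 0, 0], [[0, 1, 0], 0, 0], [[0, 1, 0], 0, 0], [[0, 1, 0], 0, 0], [[0, 1, 0], 0, 0]]'

```text
t: 9.33
ee_pos: [457.2, 82.0, 200.3]
orientation: [-0.358, 3.121, -0.0]
ft_force: [0.1, 0.9, -0.8]
width: 87.9
grasp_force: 0.0
```

```bash
python3 - <<'E'
from h import *
np.set_printoptions(precision=2,suppress=True)
T=get("top");t=T["image"];S=get("side");s=S["image"]
B=cv2.resize(t[225:305,280:390],None,fx=5,fy=5,interpolation=2)
C=cv2.resize(t[245:290,165:210],None,fx=5,fy=5,interpolation=2)
E=cv2.resize(s[210:290,260:375],None,fx=4.5,fy=2.35,interpolation=2)
o=np.zeros((600,780,3),np.uint8);o[:400,:550]=B;o[:225,555:780]=C;o[405:593,:518]=E[:188,:518]
cv2.imwrite("pics/crop2.png",o[:,:,::-1])
print(px(T,(483,-26.4,52)), ctrl.get_obs()["ee_pos"])
for d in cams.cut_out("top","hub")[:2]:
    print(d["p"],cv2.minAreaRect(np.argwhere(d["pixels"])[:,::-1].astype(np.float32)))
hsv=cv2.cvtColor(t,cv2.COLOR_RGB2HSV);print(hsv[262:280:6,285:345:6].tolist())
E
```

```text
[309.1  269.81] [456.83  83.21 200.17]
0.58 ((308.3486633300781, 270.0046081542969), (21.359527587890625, 21.072179794311523), 16.699243545532227)
0.46 ((344.0294189453125, 261.61767578125), (38.07809066772461, 27.406524658203125), 75.96376037597656)
[[[100, 26, 29], [170, 26, 30], [95, 7, 235], [21, 156, 227], [20, 163, 185], [21, 157, 224], [20, 96, 222], [10, 7, 230], [54, 6, 219], [60, 6, 219]], [[120, 32, 32], [105, 39, 26], [79, 13, 160], [10, 85, 18], [72, 13, 96], [21, 165, 91], [12, 33, 116], [9, 8, 229], [72, 6, 223], [48, 6, 214]], [[60, 9, 28], [98, 35, 29], [86, 76, 27], [20, 155, 97], [60, 51, 15], [20, 152, 94], [165, 5, 103], [0, 2, 228], [15, 2, 221], [38, 5, 218]]]
```

View pics/crop2.png

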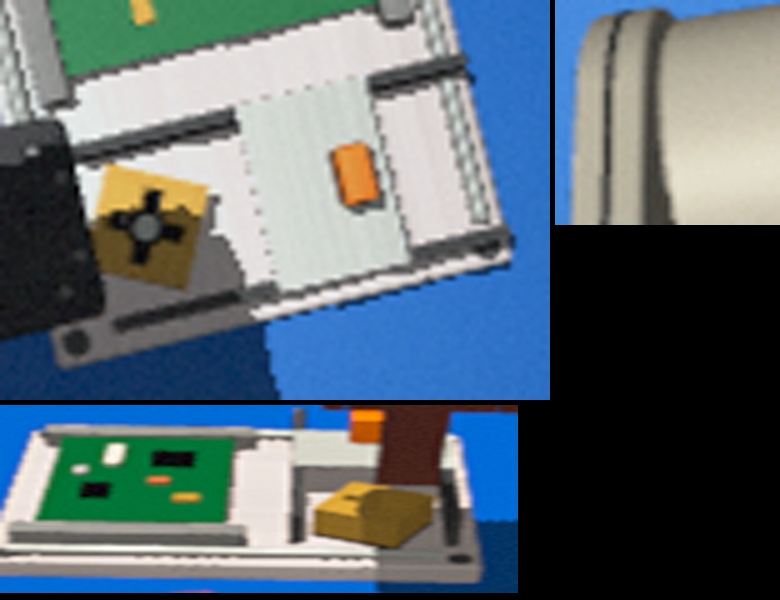

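```bash
cat > fit.py <<'E'
from h import *
from scipy.optimize import minimize
def boxmask(I,boxes,p,w,k=6):
    """silhouette of extruded rectangles (sx,sy,z0,z1) at pose p=(x,y,yaw deg) in window w=(u0,v0,u1,v1), upsampled k then averaged"""
    u0,v0,u1,v1=w;m=np.zeros(((v1-v0)*k,(u1-u0)*k),np.uint8)
    a=np.radians(p[2]);R=np.array([[np.cos(a),-np.sin(a)],[np.sin(a),np.cos(a)]])
    for sx,sy,z0,z1 in boxes:
        q=[px(I,[*(R@[i*sx/2,j*sy/2]+p[:2]),z]) for i in(-1,1) for j in(-1,1) for z in(z0,z1)]
        q=((np.array(q)+.5-[u0,v0])*k*16).astype(np.int32)
        cv2.fillConvexPoly(m,cv2.convexHull(q),255,shift=4)
    return cv2.resize(m,(u1-u0,v1-v0),interpolation=cv2.INTER_AREA)/255.
def fit(I,M,boxes,p0,w,angs,weight=1):
    best=None
    T=M[w[1]:w[3],w[0]:w[2]].astype(float)
    f=lambda p:(np.abs(boxmask(I,boxes,p,w)-T)*weight).sum()
    for a in angs:
        r=minimize(f,[*p0,a],method="Nelder-Mead",options=dict(initial_simplex=[[*p0,a],[p0[0]+4,p0[1],a],[p0[0],p0[1]+4,a],[*p0,a+8]],maxiter=150))
        if best is None or r.fun<best.fun:best=r
    return best.x,best.fun,T.sum()
E
python3 - <<'E'
from fit import *
np.set_printoptions(precision=2,suppress=True)
K=[(40,20,32,64),(20,40,32,64)]
for n in("top","side"):
    I=get(n);a=cv2.imread(f"pics/{n}0.png");h=cv2.cvtColor(a,cv2.COLOR_BGR2HSV)
    u,v=px(I,(489,228,55)).astype(int);w=(u-22,v-26,u+22,v+26)
    M=((h[...,0]>15)&(h[...,0]<38)&(h[...,1]>100)&(h[...,2]>60))|((h[...,1]<70)&(h[...,2]>170))
    print(n,fit(I,M,K,(489,228),w,(0,20,40,60,80)))
plan((489,228,200),1.8)
E
```

```text
top (array([489.53, 228.73,  41.34]), np.float64(49.67058823529412), np.float64(315.0))
side (array([488.63, 227.18,  38.79]), np.float64(96.42352941176472), np.float64(594.0))
t 9.5833 pos [457.82  80.81 200.22] q6 -1.6505489536514582 tilt -0.9999999349602542
turn units 0.001768339798929295 shift units after turn [-2.55  5.45  0.01]
```

move_arm --steps '[[[-0.43, 0.91, 0], 0, 0], [[-0.43, 0.91, 0], 0, 0], [[-0.43, 0.91, 0], 0, 0], [[-0.43, 0.91, 0], 0, 0], [[-0.43, 0.91, 0], 0, 0], [[-0.43, 0.91, 0], 0, 0], [[0, 0, 0], 0.97, 0], [[0, 0, 0], 0.97, 0], [[0, 0, 0], 0.97, 0], [[0, 0, 0], 0.97, 0], [[0, 0, 0], 0.97, 0], [[0, 0, 0], 0.97, 0], [[0, 0, 0], 0.97, 0], [[0, 0, 0], 0.97, 0], [[0, 0, 0], 0.97, 0], [[0, 0, 0], 0.97, 0], [[0, 0, 0], 0.97, 0], [[0, 0, 0], 0.97, 0], [[0, 0, 0], 0.97, 0], [[0, 0, 0], 0, 0]]'

```text
t: 11.25
ee_pos: [490.2, 227.6, 200.0]
orientation: [1.333, 2.845, -0.0]
ft_force: [0.4, 0.2, 1.4]
width: 87.9
grasp_force: 0.0
```

```bash
python3 - <<'E'
from fit import *
np.set_printoptions(precision=2,suppress=True)
plan((489,228,36),np.radians(40))
crops=[]
for n in("top","side"):
    I=get(n);a=I["image"];h=cv2.cvtColor(a,cv2.COLOR_RGB2HSV)
    c=px(I,(483,-26.4,45)).astype(int);r=24;w=(c[0]-r,c[1]-r,c[0]+r,c[1]+r)
    M=(h[...,0]>12)&(h[...,0]<32)&(h[...,1]>110)&(h[...,2]>45)
    M=cv2.morphologyEx(M.astype(np.uint8),cv2.MORPH_OPEN,np.ones((2,2)))
    M=cv2.morphologyEx(M,cv2.MORPH_CLOSE,cv2.getStructuringElement(2,(9,9)))
    print(n,fit(I,M,[(44,44,20,52)],(483,-26.4),w,(-30,-15,0,20,45)),"mouth px",px(I,(483,-26.4,52))-w[:2])
    cr=cv2.resize(a[w[1]:w[3],w[0]:w[2]],(384,384),interpolation=2);mm=cv2.resize(M[w[1]:w[3],w[0]:w[2]]*255,(192,192),interpolation=0)
    crops.append(np.vstack([cr,np.hstack([cv2.merge([mm]*3),np.zeros((192,192,3),np.uint8)])]))
cv2.imwrite("pics/crop3.png",np.hstack(crops)[:,:,::-1])
E
```

```text
t 11.25 pos [490.21 227.56 200.05] q6 -0.281745583453039 tilt -0.9999999582854339
turn units -0.0406204771565674 shift units after turn [ 0.05 -0.02  6.56]
top (array([480.92, -28.57, -13.23]), np.float64(30.945098039215686), np.float64(433.0)) mouth px [24.1  24.81]
side (array([479.36, -25.05,  82.92]), np.float64(318.2862745098039), np.float64(297.0)) mouth px [24.47 21.72]
```

View pics/crop3.png

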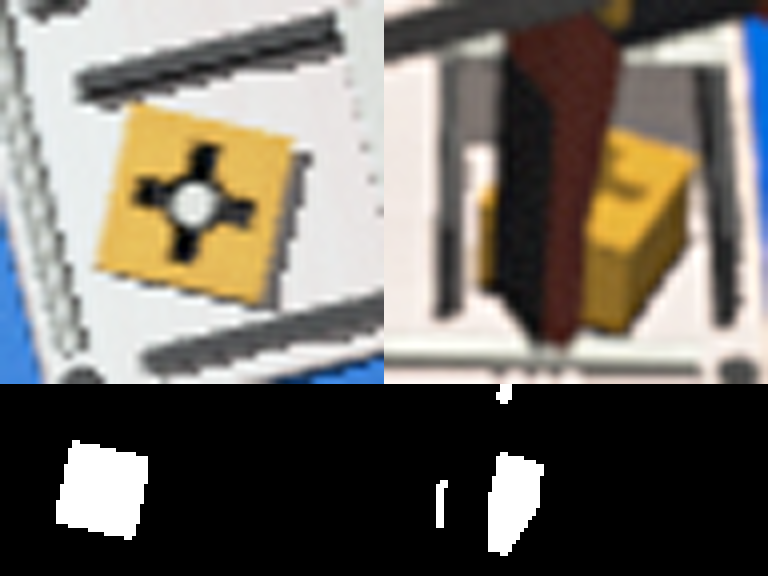

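move_arm --steps '[[[0.05, -0.02, 0.9], 0, 0], [[0, 0, 0.9], 0, 0], [[0, 0, 0.9], 0, 0], [[0, 0, 0.9], 0, 0], [[0, 0, 0.9], 0, 0], [[0, 0, 0.9], 0, 0], [[0, 0, 0.7], 0, 0], [[0, 0, 0.4], 0, 0], [[0, 0, 0], 0, 1], [[0, 0, 0], 0, 1], [[0, 0, 0], 0, 1], [[0, 0, 0], 0, 1], [[0, 0, 0], 0, 1], [[0, 0, 0], 0, 1], [[0, 0, 0], 0, 1], [[0, 0, 0], 0, 1], [[0, 0, 0], 0, 1], [[0, 0, 0], 0, 1]]'

```text
t: 12.85
ee_pos: [488.5, 229.6, 38.1]
orientation: [1.326, 2.848, 0.0]
ft_force: [-1.8, -1.0, 6.2]
width: 39.9
grasp_force: 29.8
```

```bash
python3 - <<'E'
from fit import *
np.set_printoptions(precision=2,suppress=True)
o=ctrl.get_obs();print(o["ee_pos"],o["width"],o["grasp_force"],o["ft_force"])
for n in("top","side"):
    I=get(n);a=I["image"];h=cv2.cvtColor(a,cv2.COLOR_RGB2HSV)
    c=px(I,(502.6,-111.3,72)).astype(int);r=18;w=(c[0]-r,c[1]-r,c[0]+r,c[1]+r)
    M=(h[...,0]>4)&(h[...,0]<18)&(h[...,1]>150)&(h[...,2]>80)
    print(n,fit(I,M,[(24,14,57,87)],(502.6,-111.3),w,(0,13,25)))
E
```

```text
[488.5  229.59  38.09] 39.93665328643728 29.823465943336487 [-1.76 -0.98  6.2 ]
top (array([ 503.23, -111.38,   19.63]), np.float64(21.580392156862747), np.float64(81.0))
side (array([ 587.04, -178.36,   17.63]), np.float64(0.0), np.float64(0.0))
```

move_arm --steps '[[[0, 0, 0], 0, 0], [[0, 0, 0], 0, 0], [[0, 0, 0], 0, 0], [[0, 0, 0], 0, 0], [[0, 0, 0], 0, 0], [[0, 0, 0], 0, 0], [[0, 0, 0], 1, 0], [[0, 0, 0], 1, 0], [[0, 0, 0], 1, 0], [[0, 0, 0], 1, 0], [[0, 0, 0], 1, 0], [[0, 0, 0], 1, 0], [[0, 0, 0], 1, 0], [[0, 0, 0], 1, 0], [[0, 0, 0], 1, 0], [[0, 0, 0], 1, 0], [[0, 0, 0], 1, 0], [[0, 0, 0], 1, 0], [[0, 0, 0], 1, 0], [[0, 0, 0], 1, 0]]'

```text
t: 14.62
ee_pos: [488.3, 229.5, 37.6]
orientation: [-2.723, -1.567, 0.0]
ft_force: [0.0, -0.5, -0.0]
width: 87.3
grasp_force: 0.0
```

move_arm --steps '[[[0, 0, 0], 1, 0], [[0, 0, 0], 1, 0], [[0, 0, 0], 1, 0], [[0, 0, 0], 1, 0], [[0, 0, 0], 0, 0], [[0, 0, 0], 0, 0], [[0, 0, 0], 0, 0], [[0, 0, 0], 0, 1], [[0, 0, 0], 0, 1], [[0, 0, 0], 0, 1], [[0, 0, 0], 0, 1], [[0, 0, 0], 0, 1], [[0, 0, 0], 0, 1], [[0, 0, 0], 0, 1], [[0, 0, 0], 0, 1], [[0, 0, 0], 0, 1], [[0, 0, 0], 0, 1]]'

```text
t: 16.03
ee_pos: [488.4, 229.4, 37.7]
orientation: [2.951, 1.076, -0.0]
ft_force: [1.3, -1.2, 0.1]
width: 39.8
grasp_force: 29.9
```

```bash
python3 - <<'E'
from fit import *
np.set_printoptions(precision=2,suppress=True)
o=ctrl.get_obs();print(o["ee_pos"],o["width"],o["grasp_force"],o["ft_force"])
I=get("top");a=I["image"];h=cv2.cvtColor(a,cv2.COLOR_RGB2HSV)
c=px(I,(483,-26.4,52)).astype(int);r=7;w=(c[0]-r,c[1]-r,c[0]+r+1,c[1]+r+1)
g=h[...,2].astype(float);s=h[...,1]
M=np.clip((200-g)/150,0,1);M[s<70]=1
print((M[w[1]:w[3],w[0]:w[2]]*9).astype(int))
print(fit(I,M,[(32,8,52,52),(8,32,52,52),(13,13,52,52)],(483,-26.4),w,(-30,-15,0)))
plan((483,-26.4,120),np.radians(-13.2))
E
```

```text
[488.36 229.44  37.67] 39.79130298933251 29.929311275482178 [ 1.31 -1.19  0.13]
[[0 0 0 0 0 0 0 0 0 0 0 0 0 0 0]
 [0 0 0 0 0 0 0 5 9 9 3 0 0 0 0]
 [0 0 0 0 0 0 3 9 9 9 1 0 0 0 0]
 [0 0 0 0 0 0 2 9 9 9 0 0 0 0 0]
 [0 0 0 0 0 0 5 9 9 6 0 0 0 0 0]
 [4 6 5 1 3 8 9 9 9 6 1 0 0 0 0]
 [5 9 9 9 9 9 9 9 9 9 6 0 0 0 0]
 [9 9 9 9 9 9 9 9 9 9 9 5 1 0 0]
 [5 8 9 9 9 9 9 9 9 9 9 9 9 9 7]
 [0 0 0 3 9 9 9 9 9 9 9 9 9 9 6]
 [0 0 0 0 5 9 9 9 9 9 9 9 9 9 1]
 [0 0 0 0 2 9 9 9 9 5 0 0 1 4 1]
 [0 0 0 0 2 9 9 9 1 0 0 0 0 0 0]
 [0 0 0 0 3 9 9 6 0 0 0 0 0 0 0]
 [0 0 0 0 5 9 9 6 0 0 0 0 0 0 0]]
(array([483.  , -25.06, -11.93]), np.float64(14.392156862745097), np.float64(93.85333333333332))
t 16.0833 pos [488.34 229.44  37.69] q6 1.2886758258758841 tilt -0.9999999976154289
turn units -7.3453058394989 shift units after turn [-10.01   2.13  -3.29]
```

move_arm --steps '[[[0, 0, -0.4], 0, 1], [[0, 0, -0.8], 0, 1], [[0, 0, -0.8], 0, 1], [[0, 0, -0.8], 0, 1], [[0, 0, -0.8], 0, 1], [[0, 0, 0], -0.92, 1], [[0, 0, 0], -0.92, 1], [[0, 0, 0], -0.92, 1], [[0, 0, 0], -0.92, 1], [[0, 0, 0], -0.92, 1], [[0, 0, 0], -0.92, 1], [[0, 0, 0], -0.92, 1], [[0, 0, 0], -0.92, 1], [[0, 0, 0], 0, 1]]'

```text
t: 17.25
ee_pos: [488.1, 229.5, 128.2]
orientation: [-2.458, -1.956, 0.0]
ft_force: [0.6, -0.4, -1.8]
width: 40.3
grasp_force: 29.9
```

move_arm --steps '[[[-0.7, 0.15, 0], 0, 1], [[-0.77, 0.16, 0], 0, 1], [[-0.77, 0.16, 0], 0, 1], [[-0.77, 0.16, 0], 0, 1], [[-0.77, 0.16, 0], 0, 1], [[-0.77, 0.16, 0], 0, 1], [[-0.77, 0.16, 0], 0, 1], [[-0.77, 0.16, 0], 0, 1], [[-0.77, 0.16, 0], 0, 1], [[-0.77, 0.16, 0], 0, 1], [[-0.77, 0.17, 0], 0, 1], [[-0.7, 0.17, 0], 0, 1], [[-0.6, 0.15, 0], 0, 1], [[-0.3, 0.1, 0], 0, 1], [[0, 0, 0], 0, 1], [[0, 0, 0], 0, 1], [[0, 0, 0], 0, 1]]'

```text
t: 18.67
ee_pos: [484.6, -25.7, 127.7]
orientation: [-2.461, -1.952, -0.0]
ft_force: [0.2, -0.1, -0.4]
width: 40.0
grasp_force: 29.9
```

```bash
python3 - <<'E'
from fit import *
np.set_printoptions(precision=2,suppress=True)
o=ctrl.get_obs();print(o["width"],o["grasp_force"],o["ft_force"])
plan((483,-26.2,88),np.radians(-12.7))
I=get("side");a=I["image"]
c=px(I,(483,-26,80)).astype(int)
cv2.imwrite("pics/crop4.png",cv2.resize(a[c[1]-40:c[1]+40,c[0]-50:c[0]+50],None,fx=7,fy=7,interpolation=2)[:,:,::-1])
E
```

```text
39.96731580397394 29.928793609142303 [ 0.2  -0.13 -0.39]
t 18.6667 pos [484.58 -25.74 127.75] q6 0.1516576539992281 tilt -0.9999999766821713
turn units -0.09071300513362335 shift units after turn [-0.03 -0.06  1.59]
```

View pics/crop4.png

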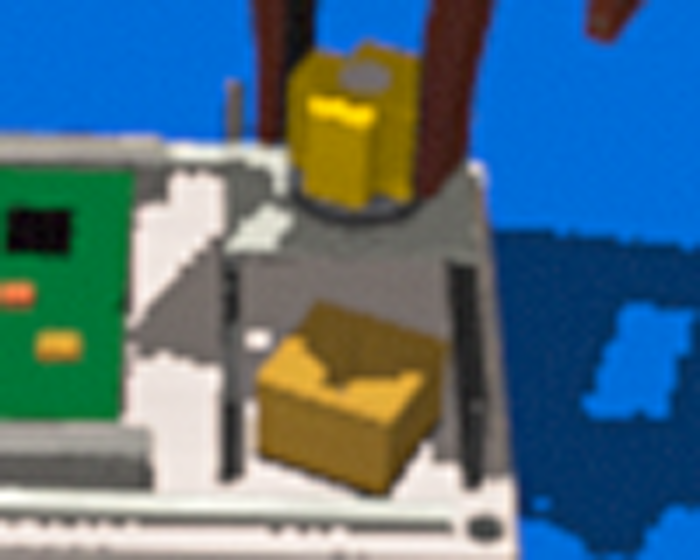

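The picture shows the knob held upright above the hub, with the brass socket visible at crop (345,345). I'll lower it carefully.

move_arm --steps '[[[-0.03, -0.06, 0.4], -0.09, 1], [[0, 0, 0.5], 0, 1], [[0, 0, 0.5], 0, 1], [[0, 0, 0.3], 0, 1], [[0, 0, 0], 0, 1], [[0, 0, 0], 0, 1], [[0, 0, 0.1], 0, 1], [[0, 0, 0.1], 0, 1], [[0, 0, 0], 0, 1], [[0, 0, 0], 0, 1]]'

```text
t: 19.55
ee_pos: [483.1, -26.8, 80.4]
orientation: [2.453, 1.962, 0.0]
ft_force: [0.4, -0.1, -1.7]
width: 40.1
grasp_force: 29.9
```

move_arm --steps '[[[0, 0, 0.1], 0, 1], [[0, 0, 0.1], 0, 1], [[0, 0, 0], 0, 1], [[0, 0, 0], 0, 1]]'

```text
t: 19.88
ee_pos: [482.8, -26.7, 75.0]
orientation: [-2.453, -1.962, 0.0]
ft_force: [-0.5, -0.6, -1.9]
width: 40.2
grasp_force: 29.9
```

move_arm --steps '[[[0, 0, 0.1], 0, 1], [[0, 0, 0.1], 0, 1], [[0, 0, 0], 0, 1], [[0, 0, 0], 0, 1]]'

```text
t: 20.22
ee_pos: [482.8, -26.7, 70.0]
orientation: [-2.453, -1.962, 0.001]
ft_force: [1.0, 0.3, -1.0]
width: 40.2
grasp_force: 29.9
```

move_arm --steps '[[[0, 0, 0.1], 0, 1], [[0, 0, 0.1], 0, 1], [[0, 0, 0], 0, 1], [[0, 0, 0], 0, 1]]'

```text
t: 20.55
ee_pos: [483.1, -26.7, 65.3]
orientation: [2.453, 1.963, 0.0]
ft_force: [-0.5, 0.7, 4.7]
width: 39.8
grasp_force: 29.9
```

move_arm --steps '[[[0, 0, 0.06], 0, 1], [[0, 0, 0.06], 0, 1], [[0, 0, 0], 0, 1], [[0, 0, 0], 0, 1], [[0, 0, 0], 0, 1]]'

```text
t: 20.97
ee_pos: [483.1, -26.7, 63.6]
orientation: [2.453, 1.962, 0.001]
ft_force: [-6.7, 0.7, 21.8]
width: 39.5
grasp_force: 29.9
```

move_arm --steps '[[[0, 0, 0], 0, 1], [[0, 0, 0], 0, 1], [[0, 0, 0], 0, 1], [[0, 0, 0], 0, 1], [[0, 0, 0], 0, 1], [[0, 0, 0], 0, 1], [[0, 0, 0], 0, 1], [[0, 0, 0], 0, 1]]'

```text
t: 21.63
ee_pos: [483.1, -26.8, 63.6]
orientation: [2.453, 1.962, 0.001]
ft_force: [-6.3, 1.2, 21.7]
width: 39.7
grasp_force: 29.9
```

```bash
python3 - <<'E'
from h import *
I=get("side");a=I["image"]
c=px(I,(490,-50,60)).astype(int)
cv2.imwrite("pics/crop5.png",cv2.resize(a[c[1]-40:c[1]+40,c[0]-50:c[0]+50],None,fx=7,fy=7,interpolation=2)[:,:,::-1])
E
```

```text
(no output)
```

View pics/crop5.png

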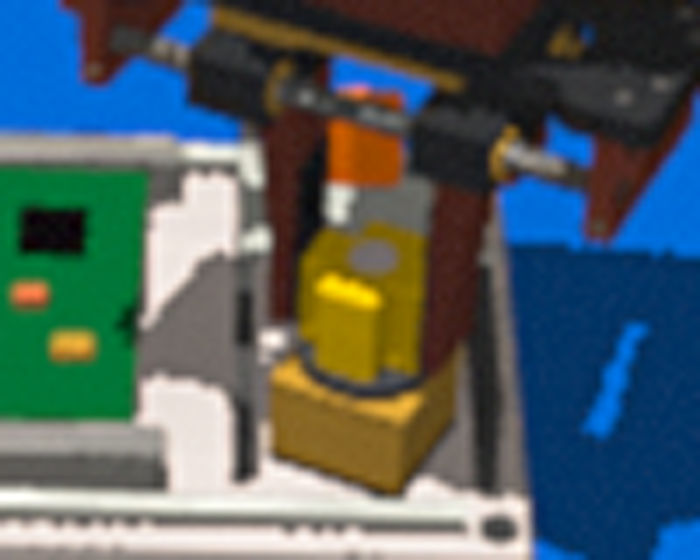

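The picture shows the collar flush on the hub face at crop (365,380), the fingers still gripping, and the shutter open behind.

```bash
python3 -c "
from workcell import ctrl
print(ctrl.close_job())"
```

```text
the job is handed in; nothing more can be done
None
```

I handed the job in at about 22 s with the shutter at its end stop and the knob meshed, pressed home at about 22 N and still gripped; the dish, jar and brush were left alone, and no verdict came back.

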